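Pin the stop block to its slide rail

ROBOT

A 6-joint arm with a two-finger parallel gripper is mounted at the origin on the work surface. World frame = base frame: x ahead of the robot, y to its left, z up, the work surface at z = 0. Lengths are in mm, angles in rad, forces in N, time in s.
With the tool pointing down it reaches from about 225 to 875 mm from the base axis. Payload 3.4 kg.
Tool frame: the origin (TCP) lies midway between the tips of the shut fingers; the grasp point (between the pads) lies 19 mm behind it; z points along the fingers, y is the direction in which the jaws open and shut (so a half turn about z gives the same grasp; the last joint's range is limited). The gripper opens to 85 mm and grips with 20 to 120 N. Pads are 22 mm wide; open, the fingers measure 114 mm over their backs; the gripper's body (76 mm by 85 mm) begins 54 mm behind the grasp point. The pads swing forward as they close: fully open they stand 13 mm farther back than shut.
Start: joints at [0.988, 0.276, 1.505, -0, 1.361, -0.121], TCP at [256.218, 514.796, 231.328] pointing down, gripper open.
Joint ranges: [-2.89, 2.89], [-0.75, 2.08], [0.22, 2.7], [-1.18, 4.32], [0.11, 2.71], [-2.7, 2.7]. Speed limits (rad/s): [2.57, 2.57, 3.14, 3.14, 3.14, 3.14].

INTERFACE

Orientations are given as a 3x3 rotation matrix whose columns are the frame's x, y, z axes.
In Python, from cell import r, camera, camera_model gives the robot as it stands. The module is installed in compiled form; this text tells all that it offers.
- The arm moves only by the tool drive_tool, never from a script. Its argument "motion" is a list of rows, each a list of 5 numbers: the shift along the tool's x, y, z in cm, then the turn about the tool's z in degrees, then the opening, from -1 (shut) to 1 (fully open). A call has 1 to 20 rows; each row shifts and turns the commanded pose from where the row before left it, along the tool's axes as they then stand; what a row does not reach is not made up. A row lasts 1/12 s, in which the tool goes at most 41.7 mm and 7.16 degrees, less where a joint would pass 70% of its speed; a pose out of reach is approached as far as the arm can. A call with a gripper value outside its range is refused whole. The fingers move at their own pace and stop on an object; "newtons" is the grip in N (left out, the last holds). Time passes only in rows, so rows that do not move let the fingers close. It gives the time, the measured TCP pose, the force and the opening at its end, in the units of the state.
- r.observe(): the state, without advancing time (a new reading comes with each control period).
- camera(name): name is "side" or "top" or "wrist"; returns the picture (420x560x3 uint8, red, green, blue); there is no depth.
- camera_model(name): a dict with "fx", "fy", "cx", "cy" (pixels), "distortion" ([k1, k2, p1, p2, k3] as OpenCV has them; the pictures are not rectified), "R" (3x3) and "t" (3): a world point X has camera coordinates R X + t; the wrist camera has in their place "mount" (4x4, takes a point from camera to tool coordinates, whose origin is the TCP and whose axes are the flange's). Camera axes: x right, y down, z forward; pixel columns grow to the right and rows downward; lengths in mm; the calibration is good to about 2 mm. A picture is of the moment at which its call begins: read the wrist's pose just before it. camera_model takes no time and is no camera call.
- r.sign_off(): hands the job in, once; it reports no verdict.
The state is a dict: "time": time; "q": joint angles; "joint_velocities": joint speeds; "effort": joint torques, N m; "position": TCP position; "tcp_rot": TCP orientation; "wrist_force": force on the tool from outside, world axes, zero at the start; "torque": the same for the moment, N m; "finger_gap": finger opening in mm.
Only numpy, scipy, OpenCV 4.12 (cv2) and the standard library are available. Lean on these libraries where they do the work, as an engineer would, in place of code of your own. Each camera call takes 0.05 s, during which the arm holds its last target.

TASK

Lock the sliding stop block to its rail: take the linch pin out of the brass sleeve it stands in, put it down through the block's hole and, pressing only lightly, slide pin and block together along the rail away from the end plate until you feel the pin drop into the hidden hole in the bar below, then push it fully home with its collar flat on the block. Then flip the sprung ring over the pin's top end so that it snaps down flat onto the collar, and let go. Do not force the pin, and leave the other loose parts where they lie.

Things in the scene. Friction and masses are not known exactly. Their poses are not given: they have to be found in the camera images.
- pin_mid (a point): Linch pin, steel, 72 mm long, 0.12 kg: point on its axis half-way up, 36 mm above the tip; z towards its top end. Stands upright in sleeve_a at the start. From the tip up: shank 43 mm long, 12 mm thick (last 6 mm a cone, 7 mm across at the tip); collar 40 mm wide, 5 mm thick, underside 7 mm above this point; grip stub 14 mm thick, 24 mm tall, top edge chamfered.
- sleeve_a: Brass spacer sleeve in which the pin stands at the start, collar on its rim: 36 mm outside, 16 mm bore, 50 mm tall, 0.33 kg, loose on the bench; origin at the centre of its underside. It may be shifted.
- rail: Fixed slide rail: steel bed 100 x 300 x 10 mm, origin at the centre of its underside, y along the rail, z up, turned up to 0.35 rad. End plate 60 mm tall at its -y end. On the bed a fixed index bar, 60 mm wide, top 34 mm above the bench, with one upright 16 mm hole on the rail's centre line, hidden under the block at the start and not measured.
- stop: Steel stop block on the rail, slab 84 x 84 x 24 mm; origin at the centre of the slab's underside, 1 mm above the index bar; axes as the rail's. Slides along the rail's y, up to 50 mm towards +y (away from the end plate), with about 2 N of friction. The bar's hole lies 10 to 30 mm towards +y from where the block's hole starts.
- hole_mouth (a point): Mouth of the block's upright through hole, centre, in its top face (59 mm above the bench); axes as the rail's. 14 mm wide, 2 mm chamfer. A pin on the bar stands with its collar 18 mm above the block; over the bar's hole it can go on down until the collar lies on the block. A sprung detent rubs on the shank: the pin does not fall in, it takes 2 to 8 N of push. Over 50 N counts as forcing.
- ring (a joint): Angle of the sprung ring hinged on the block (rad): 0 = open, leaning 40 deg back beyond upright towards the rail's -x; 0.70 upright; about 2.27 flat on the collar of a home pin, round the stub. Over-centre spring: below 0.70 it drives the ring open, above it snaps it shut. Hinge axis along the rail's y, 30 mm from the hole's axis on its -x side, 7.5 mm above the block's top.
- ring_lip (a point): Centre of the flat lip (16 x 8 x 4 mm) at the ring's free end, 52 mm from the hinge axis; open, it is 40 mm above the block's top and 33 mm beyond the hinge towards the rail's -x. Ring 30 mm inside, 5 mm wire, centred 30 mm from the hinge: it passes over the stub with a few mm to spare. About 3 N on the lip towards the rail's +x starts it moving.
- sleeve_b: Bystander: the other, empty brass sleeve, same size as the first; origin at the centre of its underside.
- tube_stub: Bystander: rusty roller tube stub standing upright, 60 mm outside diameter, 85 mm tall; origin at the centre of its underside.
- washer: Bystander: bronze thrust washer lying flat, 60 mm outside, 32 mm bore, 6 mm thick; origin at the centre of its underside.
- housing: Bystander: dull grey bearing housing, foot 80 x 44 x 12 mm with an upright bearing eye 52 mm in diameter, 62 mm tall in all; origin at the centre of its underside.
Things that resemble listed ones, but are neither listed nor needed, are in the scene too. What is shaped like the part that bears pin_mid but blue is not meant.

How it is judged:
By the outcome, as a careful person would: the job done as asked, in the order asked, and still so for the second after the job is handed in, with the robot touching nothing.
It also fails if it takes over 67 s, if anything falls off the work surface, if the arm or the gripper's body presses on something with over 40 N, if the wrist force passes 120 N, or if a joint passes its speed limit or range.

## Working session

There is one attempt and no reset: what is moved stays moved. The work goes in short steps, Python scripts to look and compute and a tool call to move; the robot and the scene stay as the last step left them, time stands still between calls to the robot, and variables do not carry over. Pictures are saved under pics/ and viewed, and the job is handed in when it is done.

Besides the shell and the picture viewer there is one more tool, called after "Call:" as a command line: name --pt "numbers of a row" for each row, then --argument value for the rest. drive_tool: Moves the arm, as the interface text tells. Its arguments: {"type":"object","properties":{"motion":{"type":"array","items":{"type":"array","items":{"type":"number"}}},"newtons":{"type":"number"}},"required":["motion"]}

```bash
mkdir -p pics
python3 - <<'E'
from cell import r,camera,camera_model
import cv2
for n in ["side","top","wrist"]:
    im=camera(n); cv2.imwrite(f"pics/{n}0.png",im[:,:,::-1])
    m=camera_model(n); print(n,{k:(v.tolist() if hasattr(v,'tolist') else v) for k,v in m.items()})
print(r.observe())
E
```

```text
side {'fx': 385.9101509087051, 'fy': 385.9101509087051, 'cx': 281.72995774748347, 'cy': 201.41535489045305, 'distortion': [-0.024799851134913224, 0.0, 0.0, 0.0, 0.0], 'R': [[-0.6940081626009128, -0.7198020181503917, -0.015418330322318584], [-0.4083025017582978, 0.41112910228761534, -0.8150226550900869], [0.5929938762763237, -0.5593370324936503, -0.5792239176518673]], 't': [352.14577291607276, 323.09716062826476, 376.365362640716]}
top {'fx': 411.41077478614557, 'fy': 411.41077478614557, 'cx': 277.4227966377446, 'cy': 207.69588937729398, 'distortion': [-0.12685834551379588, 0.0, 0.0, 0.0, 0.0], 'R': [[0.002157265708019118, -0.9992117721650267, 0.03963812018110499], [-0.9843969385940354, -0.009096257633338626, -0.17572684878458006], [0.17594889454428447, -0.038640554653041004, -0.9836406325710368]], 't': [-49.24994904622608, 566.2807465151462, 782.4748090962287]}
wrist {'fx': 359.4473853191833, 'fy': 359.4473853191833, 'cx': 278.9652227248765, 'cy': 211.6745114865589, 'distortion': [-0.0764219612572314, 0.0, 0.0, 0.0, 0.0], 'mount': [[0.0004958594015045985, -0.9552405389436963, -0.2958
[... 340 characters left out ...]
072845e+00, -1.21020194e-01]), 'joint_velocities': array([ 2.35352917e-04, -2.47317673e-03, -5.43248135e-03, -8.40197232e-04,
        8.91577556e-05, -1.83344117e-03]), 'effort': array([ 1.08801796e-03, -4.17142689e+01, -2.46032614e+01,  5.25138034e-05,
        7.60247960e-03,  4.06328752e-05]), 'position': array([255.9750457 , 514.42383244, 230.63313705]), 'tcp_rot': array([[-8.95256996e-01,  4.45549401e-01, -8.01630066e-04],
       [ 4.45550084e-01,  8.95256215e-01, -1.19627000e-03],
       [ 1.84666918e-04, -1.42813543e-03, -9.99998963e-01]]), 'wrist_force': array([0.03374263, 0.16024253, 0.24526221]), 'torque': array([0.05562414, 0.00162283, 0.00152468]), 'finger_gap': 85.77779656189267}
```

View pics/side0.png

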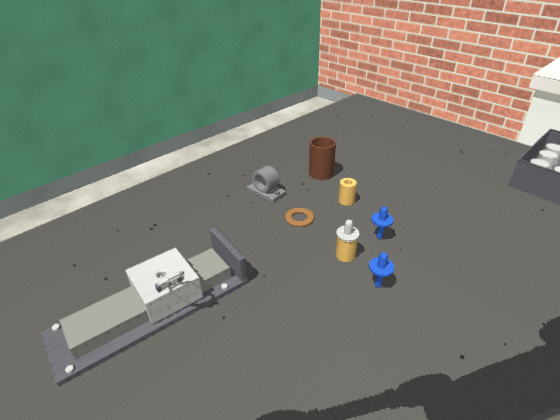

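View pics/top0.png

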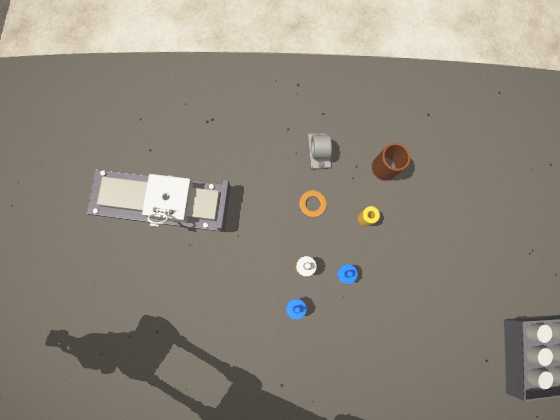

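View pics/wrist0.png

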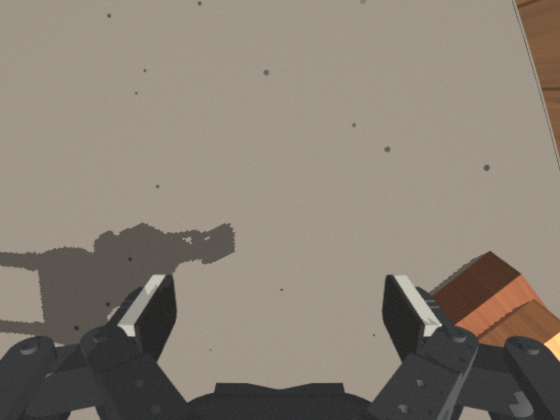

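The side view shows the rail with the block at about (165,285) and the white pin in its sleeve at (347,240), with blue decoys beside it. The top view shows the pin at (307,266), the block at (167,197) and the end plate at the right end of the rail.

```bash
cat > h.py <<'E'
import numpy as np,cv2
from cell import r,camera,camera_model
def cam(n,pos=None,rot=None):
    m=camera_model(n);K=np.array([[m['fx'],0,m['cx']],[0,m['fy'],m['cy']],[0,0,1.]]);D=np.array(m['distortion'],float)
    if 'mount' in m:
        M=np.array(m['mount']);Rt=np.array(rot);
        Rw=Rt@M[:3,:3];c=np.array(pos)+Rt@M[:3,3];R=Rw.T;t=-R@c
    else: R=np.array(m['R']);t=np.array(m['t'])
    return K,D,R,t
def ray(C,uv):
    K,D,R,t=C
    p=cv2.undistortPoints(np.array([[uv]],float),K,D)[0,0]
    d=R.T@np.array([p[0],p[1],1.]);return -R.T@t,d/np.linalg.norm(d)
def onz(C,uv,z):
    o,d=ray(C,uv);return o+d*(z-o[2])/d[2]
def tri(rs):
    A=np.zeros((3,3));b=np.zeros(3)
    for o,d in rs:
        P=np.eye(3)-np.outer(d,d);A+=P;b+=P@o
    x=np.linalg.solve(A,b);return x,[np.linalg.norm((np.eye(3)-np.outer(d,d))@(x-o)) for o,d in rs]
def proj(C,X):
    K,D,R,t=C
    return cv2.projectPoints(np.array(X,float).reshape(-1,1,3),cv2.Rodrigues(R)[0],t,K,D)[0].reshape(-1,2)
def grab(n):
    s=r.observe();im=camera(n)[:,:,::-1].copy();return im,cam(n,s['position'],s['tcp_rot']),s
E
python3 - <<'E'
import cv2
t=cv2.imread('pics/top0.png');s=cv2.imread('pics/side0.png')
cv2.imwrite('pics/t1.png',cv2.resize(t[160:240,80:240],None,fx=5,fy=5,interpolation=cv2.INTER_CUBIC))
cv2.imwrite('pics/t2.png',cv2.resize(t[240:300,270:350],None,fx=8,fy=8,interpolation=cv2.INTER_CUBIC))
cv2.imwrite('pics/s1.png',cv2.resize(s[220:380,40:260],None,fx=3.6,fy=3.6,interpolation=cv2.INTER_CUBIC))
cv2.imwrite('pics/s2.png',cv2.resize(s[170:270,310:410],None,fx=6,fy=6,interpolation=cv2.INTER_CUBIC))
E
```

```text
(no output)
```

View pics/t1.png

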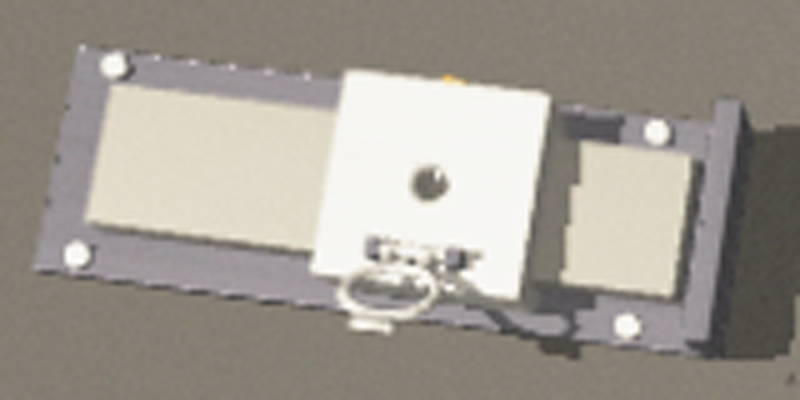

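View pics/t2.png

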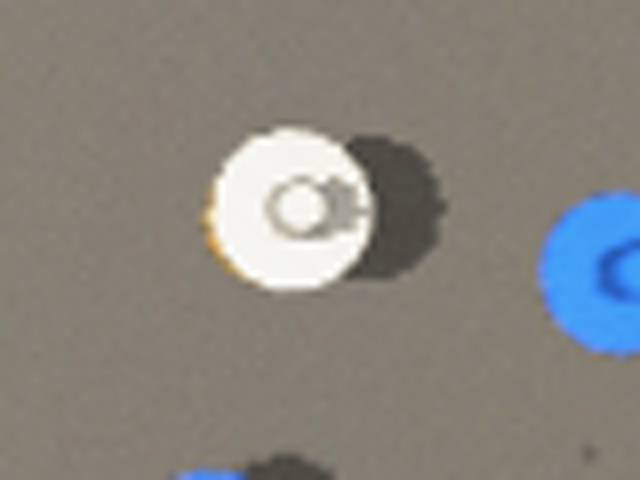

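View pics/s1.png

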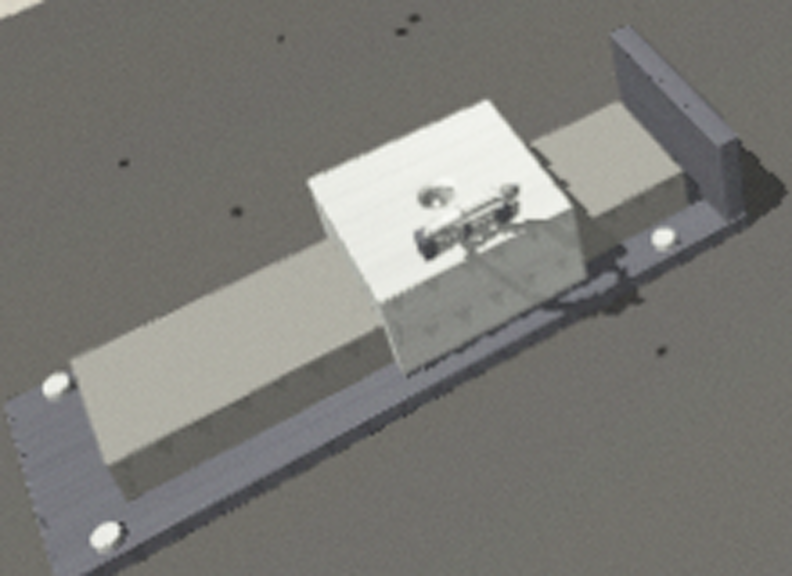

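View pics/s2.png

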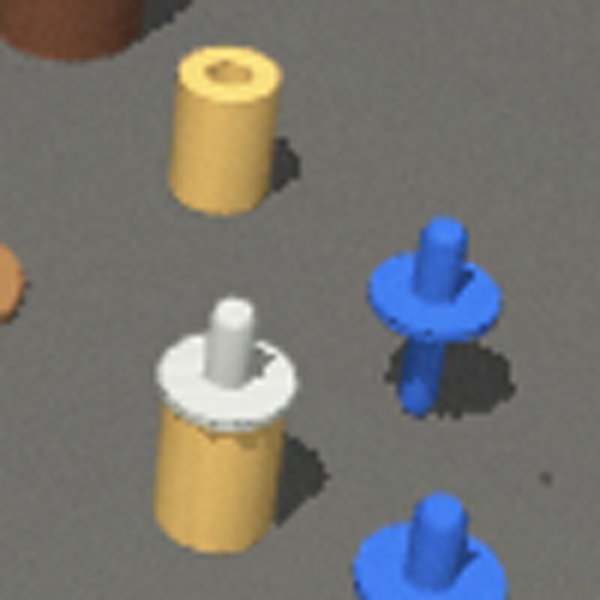

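Run:
```python
from h import *
T=cam('top');S=cam('side')
f=lambda x,y,s,ox,oy:((x+.5)/s-.5+ox,(y+.5)/s-.5+oy)
print('collar top',onz(T,f(293,209,8,270,240),55))
print('stub top',onz(T,f(300,207,8,270,240),79), 'side',onz(S,f(235,305,6,310,170),79))
print('collar side',onz(S,f(227,378,6,310,170),55))
print('tri stub',tri([ray(T,f(300,207,8,270,240)),ray(S,f(235,305,6,310,170))]))
print('hole top',onz(T,f(429,184,5,80,160),59),'side',onz(S,f(436,196,3.6,40,220),59))
c=[(345,70),(552,92),(522,300),(311,270)]
P=[onz(T,f(*p,5,80,160),59) for p in c];print(np.round(P,1));print('ctr',np.mean(P,0))
c2=[(308,180),(488,100),(573,208),(380,302)]
P2=[onz(S,f(*p,3.6,40,220),59) for p in c2];print(np.round(P2,1),np.mean(P2,0))
for a,b in [(0,1),(3,2)]:
  for Q in (P,P2):
    d=Q[a]-Q[b];print('yaw',np.arctan2(-d[0],d[1]),np.linalg.norm(d))
for q,z in (((80,45),10),((35,270),10),((110,85),34),((85,220),34),((695,153),34),((680,297),34)): print(q,onz(T,f(*q,5,80,160),z))
print('lip',onz(T,f(370,326,5,80,160),99))
```

```text
collar top [ 449.82157021 -103.09874425   55.        ]
stub top [ 449.42100943 -102.1660593    79.        ] side [ 449.57805076 -104.21391722   79.        ]
collar side [ 447.59239    -101.26933634   55.        ]
tri stub (array([ 448.93345639, -102.31762021,   80.46438389]), [np.float64(0.5349972148361186), np.float64(0.5349972148361848)])
hole top [586.1721102  180.12619315  59.        ] side [584.29092396 181.24758709  59.        ]
[[633.3 217.3  59. ]
 [624.7 131.9  59. ]
 [539.3 140.4  59. ]
 [550.6 226.2  59. ]]
ctr [587.00300356 178.96288658  59.        ]
[[631.9 216.2  59. ]
 [621.6 133.2  59. ]
 [537.4 143.5  59. ]
 [548.8 226.1  59. ]] [584.92150111 179.76732636  59.        ]
yaw -0.10080601539148695 85.85820998688504
yaw -0.12434372965909127 83.59442197714252
yaw -0.1307594713836935 86.48628644509803
yaw -0.1371727581044009 83.39468641572367
(80, 45) [657.05386584 350.31037445  10.        ]
(35, 270) [557.26570353 361.85204555  10.        ]
(110, 85) [632.95662016 325.39608759  34.        ]
(85, 220) [574.81814223 331.39736167  34.        ]
(695, 153) [605.42641927  75.71801969  34.        ]
(680, 297) [544.87935045  80.21213554  34.        ]
lip [522.92059887 190.43595214  99.        ]
```

Call:
drive_tool --pt "0 0 0 -6.6 -0.1" --pt "0 0 0 -6.6 -0.1" --pt "0 0 0 -6.6 -0.1" --pt "-1.55 -3.47 0.35 0 -0.1" --pt "-1.55 -3.47 0.35 0 -0.1" --pt "-1.55 -3.47 0.35 0 -0.1" --pt "-1.55 -3.47 0.35 0 -0.1" --pt "-1.55 -3.47 0.35 0 -0.1" --pt "-1.55 -3.47 0.35 0 -0.1" --pt "-1.55 -3.47 0.35 0 -0.1" --pt "-1.55 -3.47 0.35 0 -0.1" --pt "-1.55 -3.47 0.35 0 -0.1" --pt "-1.55 -3.47 0.35 0 -0.1" --pt "-1.55 -3.47 0.35 0 -0.1" --pt "-1.55 -3.47 0.35 0 -0.1" --pt "-1.55 -3.47 0.35 0 -0.1" --pt "-1.55 -3.47 0.35 0 -0.1" --pt "-1.55 -3.47 0.35 0 -0.1" --pt "-1.55 -3.47 0.35 0 -0.1" --pt "0 0 0 0 -0.1" --newtons 40

```text
time: 1.82
position: [440.7, -71.7, 174.9]
tcp_rot: [[-0.993, 0.121, 0.002], [0.121, 0.993, -0.004], [-0.003, -0.004, -1.0]]
wrist_force: [0.8, -0.1, 0.3]
finger_gap: 38.4
```

Run:
```python
from h import *
im,C,s=grab('wrist');cv2.imwrite('pics/w1.png',im);print(s['position'],s['joint_velocities'].round(3))
import pickle;pickle.dump((C,s['position'],s['tcp_rot']),open('w1.pkl','wb'))
```

```text
[440.66669921 -71.74538247 174.85606075] [ 0.078 -0.033  0.041  0.082  0.062  0.081]
```

View pics/w1.png

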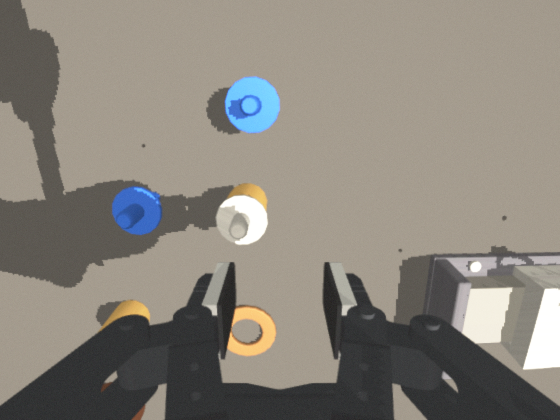

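The wrist view shows the pin collar at about (242,220) with its stub top at (239,230), clear of the blue decoys.

Run:
```python
from h import *
import pickle
C,p,R=pickle.load(open('w1.pkl','rb'));im=cv2.imread('pics/w1.png')
hsv=cv2.cvtColor(im,cv2.COLOR_BGR2HSV)
m=((hsv[...,1]<40)&(hsv[...,2]>165)).astype(np.uint8)
m[:190]=0;m[250:]=0;m[:,:205]=0;m[:,280:]=0
n,l,st,c=cv2.connectedComponentsWithStats(m);print(st[1:],c[1:])
cn,_=cv2.findContours(m,0,1);cn=max(cn,key=cv2.contourArea)
hull=cv2.convexHull(cn);e=cv2.fitEllipse(hull);print(e)
print(onz(C,e[0],55),onz(C,(239,230),79))
cv2.imwrite('pics/w1z.png',cv2.resize(im[180:260,195:295],None,fx=7,fy=7,interpolation=cv2.INTER_CUBIC))
```

```text
[[ 264  190   16   18   60]
 [ 270  190   10    6   20]
 [ 205  195   75   55 2431]
 [ 277  195    1    1    1]
 [ 267  196    1    1    1]
 [ 268  199    1    1    1]
 [ 278  208    2    3    5]
 [ 279  214    1    1    1]
 [ 205  231    1    1    1]
 [ 205  236    1    1    1]
 [ 207  237    2    1    2]
 [ 263  241    2    1    2]
 [ 266  240    3    3    4]
 [ 205  243    3    2    3]
 [ 264  243    2    1    2]
 [ 208  245    1    1    1]
 [ 223  244    8    6   19]
 [ 279  245    1    1    1]
 [ 205  246    2    3    5]
 [ 208  247    3    3    4]
 [ 219  246    1    2    2]
 [ 215  249    1    1    1]
 [ 221  248    2    2    3]
 [ 224  249    1    1    1]
 [ 235  249    1    1    1]
 [ 250  249    1    1    1]
 [ 264  249    1    1    1]] [[272.96666667 198.05      ]
 [275.7        191.3       ]
 [243.84409708 222.87700535]
 [277.         195.        ]
 [267.         196.        ]
 [268.         199.        ]
 [278.4        209.2       ]
 [279.         214.        ]
 [205.         231.        ]
 [205.         236.        ]
 [207.5        237.        ]
 [263.5        241.        ]
 [267.         240.75      ]
 [206.         243.33333333]
 [264.5        243.        ]
 [208.         245.        ]
 [226.78947368 246.73684211]
 [279.         245.        ]
 [205.6        247.        ]
 [208.75       248.25      ]
 [219.         246.5       ]
 [215.         249.        ]
 [221.33333333 248.66666667]
 [224.         249.        ]
 [235.         249.        ]
 [250.         249.        ]
 [264.         249.        ]]
((244.71043395996094, 231.2644500732422), (73.5844955444336, 78.09744262695312), 73.5700912475586)
[ 458.53981827 -102.34553871   55.        ] [ 448.53684631 -102.59842391   79.        ]
```

View pics/w1z.png

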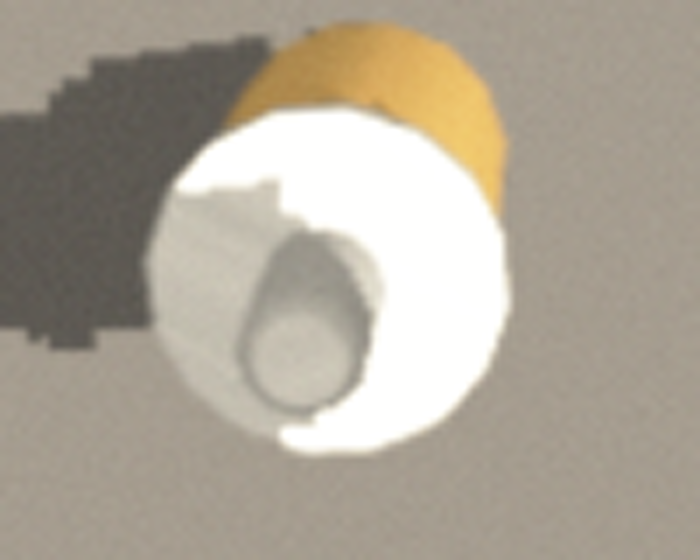

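Run:
```python
from h import *
import pickle
C,p,R=pickle.load(open('w1.pkl','rb'))
f=lambda x,y:((x+.5)/7-.5+195,(y+.5)/7-.5+180)
print(onz(C,f(329,281),55),onz(C,f(303,354),79))
s=r.observe();print(s['position'],s['tcp_rot'])
```

```text
[ 448.84832224 -103.33355732   55.        ] [ 448.54746036 -103.42101559   79.        ]
[439.05189881 -68.52572545 174.77709682] [[-9.92614672e-01  1.21309737e-01 -2.46270938e-04]
 [ 1.21309862e-01  9.92614517e-01 -5.80844774e-04]
 [ 1.73989981e-04 -6.06430138e-04 -9.99999801e-01]]
```

Call:
drive_tool --pt "-0.46 -1.11 1.5 0 -0.1" --pt "-0.46 -1.11 1.5 0 -0.1" --pt "-0.46 -1.11 1.5 0 -0.1" --pt "0 0 1.5 0 -0.1" --pt "0 0 0 0 -0.1" --pt "0 0 0 0 -0.1" --pt "0 0 0 0 -0.1"

```text
time: 2.45
position: [448.1, -99.3, 115.9]
tcp_rot: [[-0.993, 0.115, 0.001], [0.115, 0.993, 0.0], [-0.0, 0.0, -1.0]]
wrist_force: [-0.2, 0.1, 0.6]
finger_gap: 38.4
```

Run:
```python
from h import *
im,C,s=grab('wrist');cv2.imwrite('pics/w2.png',im);print(s['position'],s['joint_velocities'].round(3))
print(proj(C,[[448.7,-103.2,79],[448.7,-103.2,55]]))
```

```text
[448.12222903 -99.25570869 115.90598958] [-0.001 -0.008 -0.013 -0.003 -0.006 -0.002]
[[273.54048562 249.69542363]
 [274.14594558 233.98467155]]
```

View pics/w2.png

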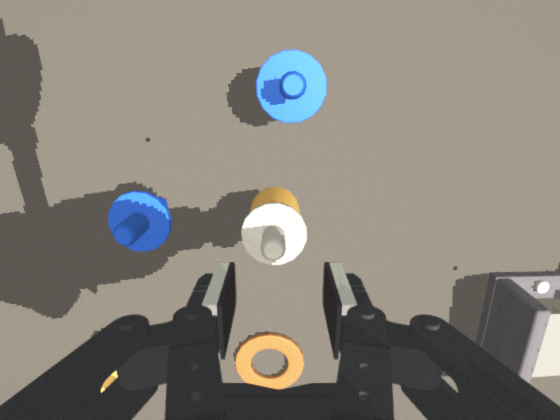

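The stub top is at about (273,246), matching the predicted position. About 4 mm of offset is left to correct before going down.

Call:
drive_tool --pt "-0.1 -0.38 1.5 0 -0.1" --pt "0 0 1.5 0 -0.1" --pt "0 0 1.5 0 -0.1" --pt "0 0 0.8 0 -0.1" --pt "0 0 0.5 0 -0.1" --pt "0 0 0 0 -0.1" --pt "0 0 0 0 -0.1" --pt "0 0 0 0 -1" --pt "0 0 0 0 -1" --pt "0 0 0 0 -1" --pt "0 0 0 0 -1" --pt "0 0 0 0 -1" --pt "0 0 0 0 -1" --newtons 60

```text
time: 3.58
position: [449.3, -103.9, 58.1]
tcp_rot: [[-0.993, 0.116, 0.002], [0.116, 0.993, 0.0], [-0.002, 0.0, -1.0]]
wrist_force: [0.2, 3.1, 5.8]
finger_gap: 11.8
```

Run:
```python
from h import *
im,C,s=grab('wrist');cv2.imwrite('pics/w3.png',im);print(s['position'],s['wrist_force'],s['finger_gap'])
```

```text
[ 449.26965653 -103.87410586   58.07913239] [0.1578113  3.08427567 5.84751689] 11.839070786164484
```

View pics/w3.png

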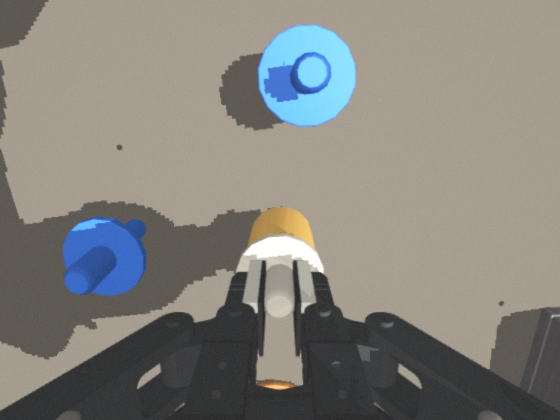

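The stub sits between the pads at (278,290) with the collar just below the fingertips, so the grasp is good. I'll lift next.

Call:
drive_tool --pt "0 0 -0.5 0 -1" --pt "0 0 -1.0 0 -1" --pt "0 0 -2 0 -1" --pt "0 0 -3 0 -1" --pt "0 0 -3 0 -1" --pt "0 0 -2 0 -1" --pt "0 0 0 0 -1" --pt "0 0 0 0 -1"

```text
time: 4.3
position: [448.8, -104.3, 173.1]
tcp_rot: [[-0.993, 0.116, 0.002], [0.116, 0.993, -0.001], [-0.002, -0.001, -1.0]]
wrist_force: [-0.5, 0.0, -1.5]
finger_gap: 11.5
```

Run:
```python
from h import *
im,C,s=grab('side');cv2.imwrite('pics/s4.png',cv2.resize(im[100:300,250:450],None,fx=3,fy=3));print(s['position'],s['tcp_rot'],s['wrist_force'],s['finger_gap'])
im,C,s=grab('wrist');cv2.imwrite('pics/w4.png',im)
```

```text
[ 448.84563237 -104.34389913  173.08817204] [[-9.93257229e-01  1.15914558e-01  1.97275981e-03]
 [ 1.15912416e-01  9.93258752e-01 -1.16776570e-03]
 [-2.09482199e-03 -9.31224369e-04 -9.99997372e-01]] [-0.46224796  0.04835727 -1.47889302] 11.458203226655959
```

View pics/s4.png

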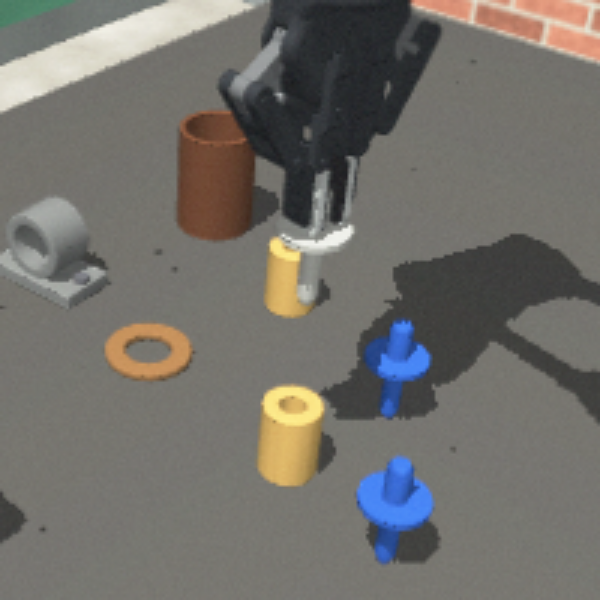

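View pics/w4.png

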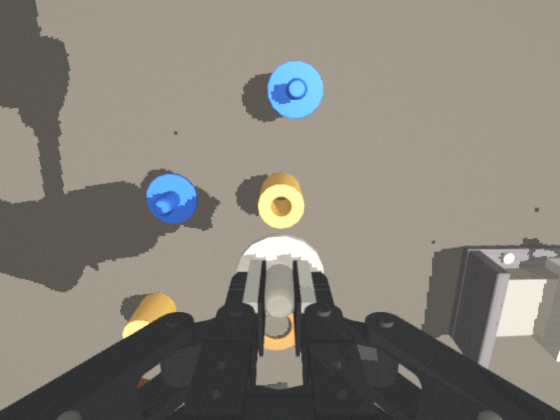

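```bash
python3 - <<'E'
from h import *
S=cam('side');s=r.observe();p=s['position'];
for dz in (-3,-8,-51): print(dz,(proj(S,[[p[0],p[1],p[2]+dz]])[0]-[250,100])*3)
print((proj(S,[[448.9,-103.2,50]])[0]-[250,100])*3)
E
python3 - <<'E'
import cv2
im=cv2.imread('pics/s4.png');cv2.imwrite('pics/s4z.png',cv2.resize(im[200:320,260:380],None,fx=5,fy=5))
im=cv2.imread('pics/w4.png');cv2.imwrite('pics/w4z.png',cv2.resize(im[230:330,220:340],None,fx=5,fy=5))
E
```

```text
-3 [313.55833545 228.98326129]
-8 [312.6668986  237.12978727]
-51 [305.31700947 304.11622381]
[291.81673234 401.82106548]
```

View pics/s4z.png

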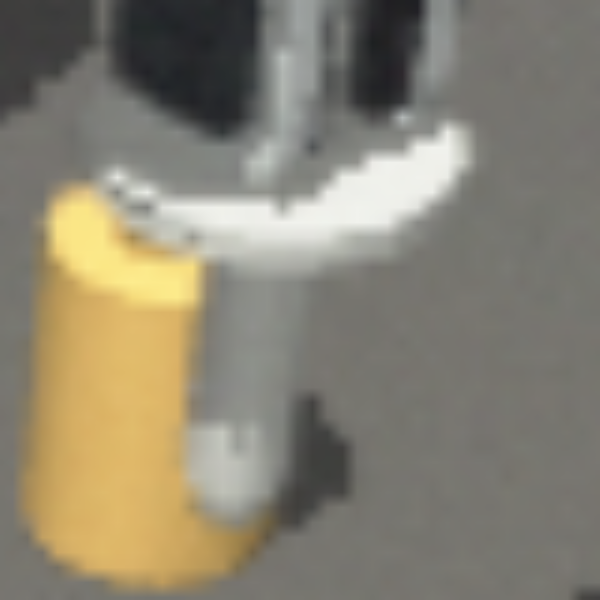

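View pics/w4z.png

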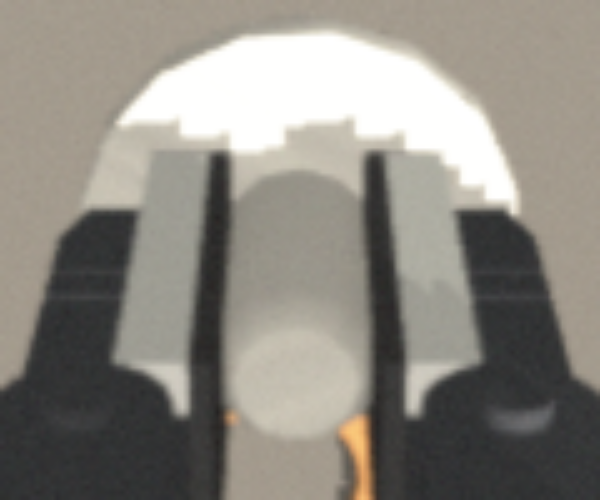

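The tip is within about 1 mm of where an upright pin would be in the side view, and the sleeve still stands. I'll move over the block.

Call:
drive_tool --pt "-0.5 1.5 0 0 -1" --pt "-1.03 2.98 0 0 -1" --pt "-1.03 2.98 0 0 -1" --pt "-1.03 2.98 0 0 -1" --pt "-1.03 2.98 0 0 -1" --pt "-1.03 2.98 0 0 -1" --pt "-1.03 2.98 0 0 -1" --pt "-1.03 2.98 0 0 -1" --pt "-1.03 2.98 0 0 -1" --pt "-1.03 2.98 0 0 -1" --pt "-0.5 1.5 0 0 -1" --pt "0 0 0 0 -1" --pt "0 0 0 0 -1" --pt "0 0 0 0 -1"

```text
time: 5.57
position: [583.9, 179.1, 171.0]
tcp_rot: [[-0.993, 0.116, -0.003], [0.116, 0.993, -0.002], [0.003, -0.002, -1.0]]
wrist_force: [0.3, -0.1, -1.5]
finger_gap: 11.8
```

Run:
```python
from h import *
im,C,s=grab('wrist');cv2.imwrite('pics/w5.png',im);print(s['position'],s['tcp_rot'],s['wrist_force'],s['finger_gap'])
print(proj(C,[[585.5,180.3,59]]))
import pickle;pickle.dump((C,s['position'],s['tcp_rot']),open('w5.pkl','wb'))
im,C,s=grab('top');cv2.imwrite('pics/t5.png',im)
im,C,s=grab('side');cv2.imwrite('pics/s5.png',im)
```

```text
[583.89490178 179.08292269 171.04904674] [[-0.99322499  0.11616293 -0.00320714]
 [ 0.11616846  0.99322824 -0.00159527]
 [ 0.00300011 -0.00195703 -0.99999358]] [ 0.27673827 -0.13867982 -1.51391801] 11.84422616849821
[[282.50898177 210.55091396]]
```

View pics/w5.png

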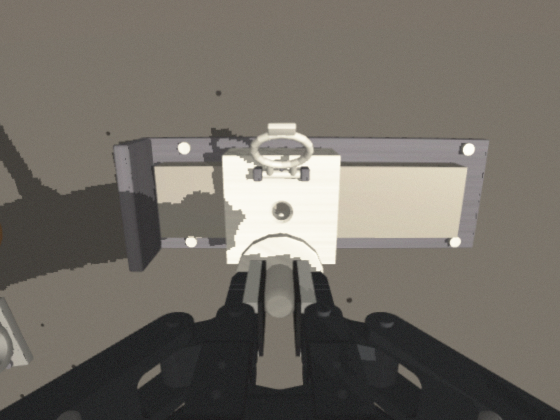

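Run:
```python
import cv2
im=cv2.imread('pics/w5.png');cv2.imwrite('pics/w5z.png',cv2.resize(im[190:235,255:315],None,fx=10,fy=10,interpolation=cv2.INTER_CUBIC))
cv2.imwrite('pics/w5y.png',cv2.resize(im[115:275,100:350],None,fx=3,fy=3,interpolation=cv2.INTER_CUBIC))
```

```text
(no output)
```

View pics/w5z.png

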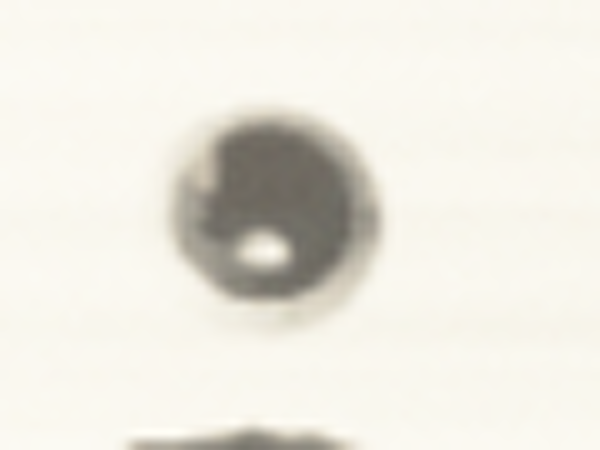

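View pics/w5y.png

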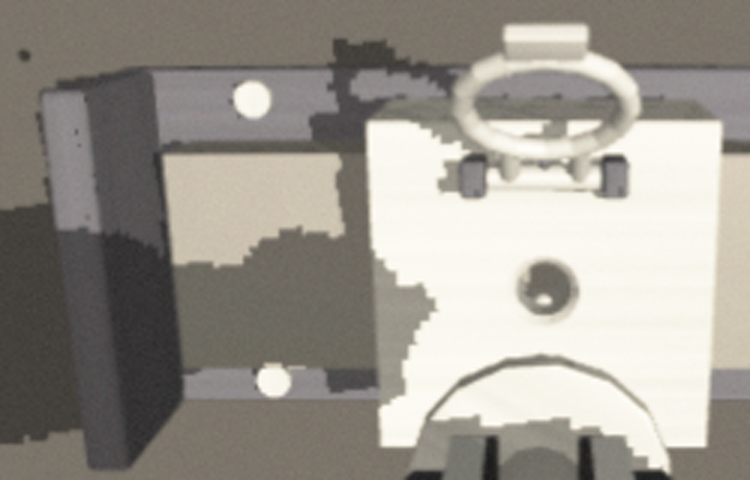

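Run:
```python
from h import *
import pickle
C,p,R=pickle.load(open('w5.pkl','rb'))
h=onz(C,(282.2,211.2),59);s=r.observe();print(h)
d=h-s['position'];print(s['position'],s['tcp_rot'].T@d)
```

```text
[585.97399445 180.01529781  59.        ]
[584.50315317 178.89684051 172.18724423] [ -1.41422241   1.35839712 113.18534053]
```

View pics/s5.png

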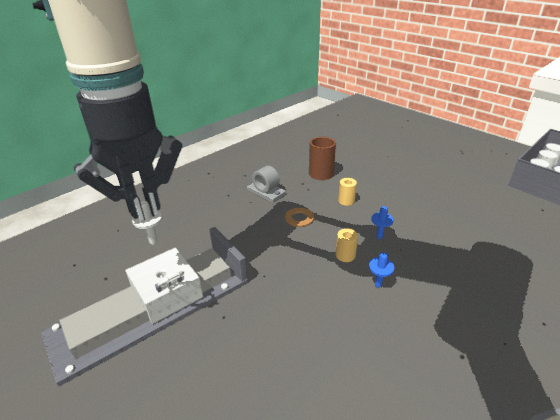

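The hole mouth is at about (282.2,211.3) in the wrist view, and all three cameras put it near (585.8,180.2). I'll go down to just above it.

Call:
drive_tool --pt "-0.11 0.14 1 0 -1" --pt "0 0 2 0 -1" --pt "0 0 1.5 0 -1" --pt "0 0 1 0 -1" --pt "0 0 0.3 0 -1" --pt "0 0 0 0 -1" --pt "0 0 0 0 -1" --pt "0 0 0 0 -1"

```text
time: 6.38
position: [587.2, 181.7, 115.3]
tcp_rot: [[-0.993, 0.116, 0.002], [0.116, 0.993, 0.0], [-0.002, 0.001, -1.0]]
wrist_force: [0.2, -0.1, -1.1]
finger_gap: 11.6
```

Run:
```python
from h import *
im,C,s=grab('wrist');cv2.imwrite('pics/w6.png',im);print(s['position'],s['tcp_rot'],s['wrist_force'],s['finger_gap'])
im,C,s=grab('side');cv2.imwrite('pics/s6.png',cv2.resize(im[150:330,60:260],None,fx=3.3,fy=3.3,interpolation=cv2.INTER_CUBIC))
p=s['position'];print((proj(C,[[p[0],p[1],p[2]-51],[585.8,180.2,59]])-[60,150])*3.3)
```

```text
[587.23065874 181.66391224 115.31162403] [[-9.93247653e-01  1.15994049e-01  2.11686094e-03]
 [ 1.15995251e-01  9.93249664e-01  4.54220271e-04]
 [-2.04988457e-03  6.96699035e-04 -9.99997656e-01]] [ 0.22316423 -0.12275686 -1.06407945] 11.568254476879401
[[326.13671114 398.51110467]
 [332.83669834 406.62118899]]
```

View pics/s6.png

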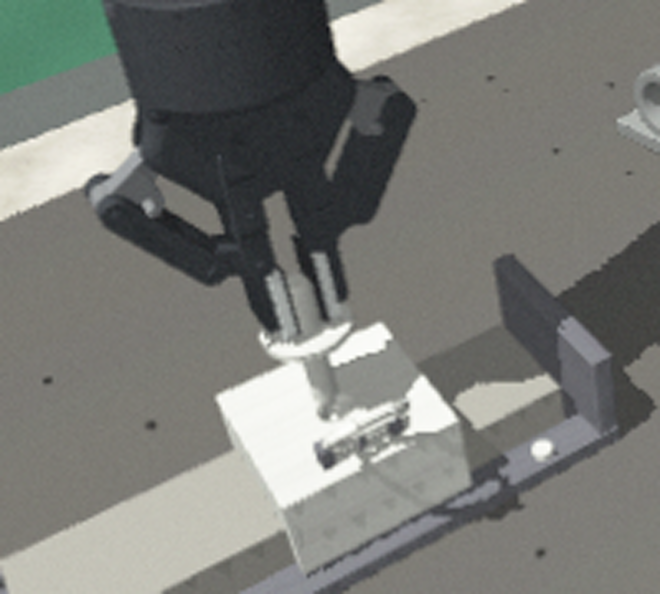

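View pics/w6.png

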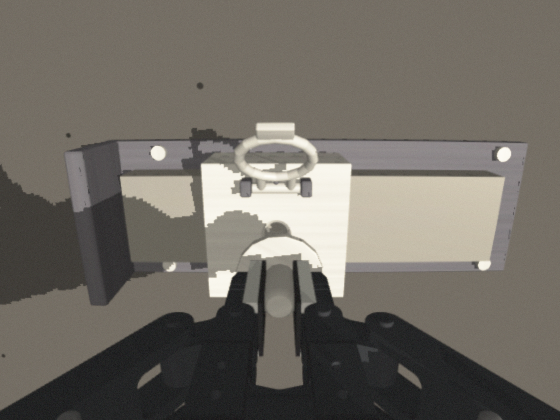

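Run:
```python
from h import *
im,C,s=grab('side');x0,y0=130,230
cv2.imwrite('pics/s6z.png',cv2.resize(im[y0:y0+70,x0:x0+80],None,fx=8,fy=8,interpolation=cv2.INTER_CUBIC))
p=s['position'];print(p);
for z in (0,-3,-8,-45,-51): print(z,(proj(C,[[p[0],p[1],p[2]+z]])+.5-[x0,y0])*8)
print((proj(C,[[585.8,180.2,59]])+.5-[x0,y0])*8)
```

```text
[587.0741383  181.72311514 115.29525466]
0 [[178.08527281 130.28197041]]
-3 [[181.58409254 142.66443665]]
-8 [[187.36916419 163.13034691]]
-45 [[228.45407809 308.20189973]]
-51 [[234.84269063 330.71703412]]
[[250.87684446 349.74833695]]
```

View pics/s6z.png

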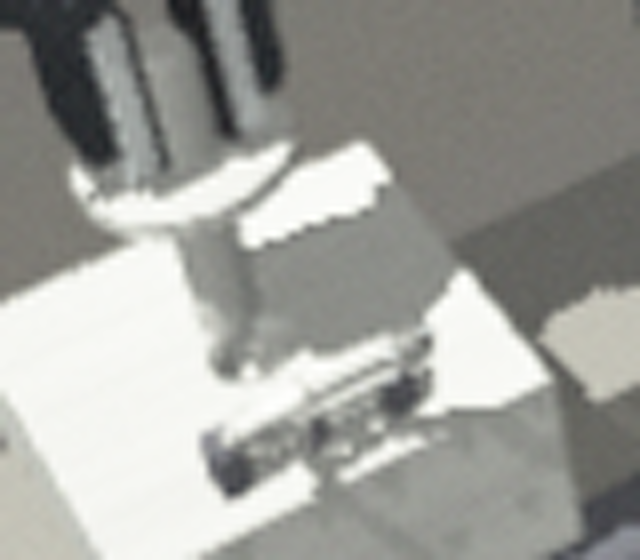

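Call:
drive_tool --pt "0.12 -0.16 0 0 -1" --pt "0 0 0.2 0 -1" --pt "0 0 0.3 0 -1" --pt "0 0 0.3 0 -1" --pt "0 0 0.2 0 -1" --pt "0 0 0 0 -1" --pt "0 0 0 0 -1"

```text
time: 7.12
position: [585.1, 180.1, 104.0]
tcp_rot: [[-0.993, 0.116, -0.0], [0.116, 0.993, -0.0], [0.0, -0.0, -1.0]]
wrist_force: [0.0, -0.4, -2.1]
finger_gap: 11.6
```

Run:
```python
from h import *
s=r.observe();print(s['position'],s['wrist_force'],s['torque'],s['finger_gap'])
im,C,s=grab('side');x0,y0=130,230
cv2.imwrite('pics/s7z.png',cv2.resize(im[y0:y0+70,x0:x0+80],None,fx=8,fy=8,interpolation=cv2.INTER_CUBIC))
```

```text
[585.07589085 180.0578208  103.99760921] [ 0.02438367 -0.36821456 -2.0980009 ] [-0.11798704 -0.05740512  0.05398483] 11.591220302062343
```

View pics/s7z.png

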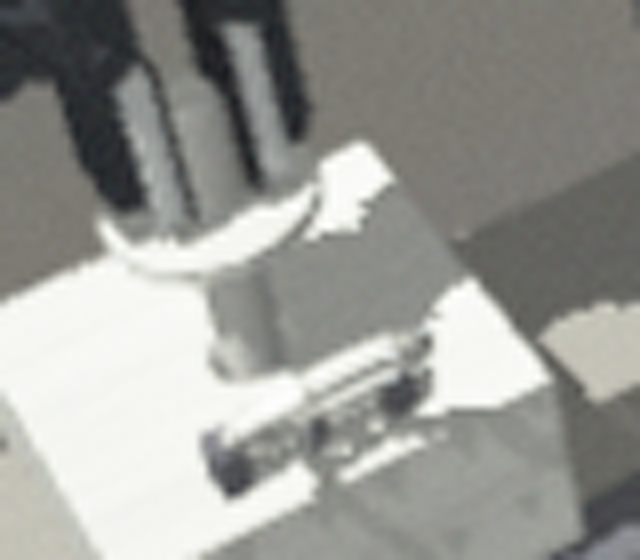

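The shank has entered the hole freely, meeting the block at about (245,370). I'll continue down.

Call:
drive_tool --pt "0 0 0.3 0 -1" --pt "0 0 0.3 0 -1" --pt "0 0 0.3 0 -1" --pt "0 0 0.3 0 -1" --pt "0 0 0.2 0 -1" --pt "0 0 0 0 -1" --pt "0 0 0 0 -1"

```text
time: 7.75
position: [585.1, 180.0, 89.9]
tcp_rot: [[-0.993, 0.116, -0.0], [0.116, 0.993, -0.0], [0.0, -0.0, -1.0]]
wrist_force: [1.8, -0.2, -2.9]
finger_gap: 11.0
```

Call:
drive_tool --pt "0 0 0.1 0 -1" --pt "0 0 0.1 0 -1" --pt "0 0 0.1 0 -1" --pt "0 0 0 0 -1"

```text
time: 8.08
position: [585.2, 180.1, 87.4]
tcp_rot: [[-0.993, 0.116, 0.001], [0.116, 0.993, 0.0], [-0.001, 0.0, -1.0]]
wrist_force: [0.4, -0.8, 0.1]
finger_gap: 11.7
```

Call:
drive_tool --pt "0 0 0.1 0 -1" --pt "0 0 0.05 0 -1" --pt "0 0 0 0 -1"

```text
time: 8.33
position: [585.2, 180.1, 85.8]
tcp_rot: [[-0.993, 0.116, 0.0], [0.116, 0.993, 0.0], [-0.0, 0.0, -1.0]]
wrist_force: [1.5, -1.4, 1.3]
finger_gap: 11.6
```

Call:
drive_tool --pt "0 0 0.05 0 -1" --pt "0 0 0 0 -1" --pt "0 0 0 0 -1"

```text
time: 8.58
position: [585.1, 180.1, 85.3]
tcp_rot: [[-0.993, 0.116, 0.0], [0.116, 0.993, 0.0], [-0.0, 0.0, -1.0]]
wrist_force: [1.3, -1.1, 1.4]
finger_gap: 11.8
```

Call:
drive_tool --pt "0 0 0.05 0 -1" --pt "0 0 0.05 0 -1" --pt "0 0 0 0 -1"

```text
time: 8.83
position: [585.2, 180.1, 84.9]
tcp_rot: [[-0.993, 0.116, 0.001], [0.116, 0.993, 0.0], [-0.001, 0.0, -1.0]]
wrist_force: [0.3, -0.9, 5.0]
finger_gap: 11.5
```

Call:
drive_tool --pt "0 0 0.05 0 -1" --pt "0 0 0 0 -1" --pt "0 0 0 0 -1"

```text
time: 9.08
position: [585.4, 180.2, 84.9]
tcp_rot: [[-0.993, 0.116, 0.001], [0.116, 0.993, 0.0], [-0.001, 0.0, -1.0]]
wrist_force: [-0.2, -1.3, 7.0]
finger_gap: 11.6
```

The pin stands on the bar: z has stopped at 84.9 with about 8 N of push. I'll slide along +y with this light press.

Call:
drive_tool --pt "0 0.1 0 0 -1" --pt "0 0.15 0 0 -1" --pt "0 0.15 0 0 -1" --pt "0 0.15 0 0 -1" --pt "0 0.15 0 0 -1" --pt "0 0 0 0 -1"

```text
time: 9.58
position: [585.9, 185.0, 84.9]
tcp_rot: [[-0.993, 0.115, 0.0], [0.115, 0.993, -0.004], [-0.001, -0.004, -1.0]]
wrist_force: [-0.2, -6.5, 8.4]
finger_gap: 11.3
```

Call:
drive_tool --pt "0 0.1 0 0 -1" --pt "0 0.1 0 0 -1" --pt "0 0 0 0 -1"

```text
time: 9.83
position: [586.1, 186.8, 84.9]
tcp_rot: [[-0.993, 0.115, 0.0], [0.115, 0.993, -0.004], [-0.001, -0.004, -1.0]]
wrist_force: [-1.3, -6.4, 7.1]
finger_gap: 11.7
```

Call:
drive_tool --pt "0 0.1 0 0 -1" --pt "0 0.1 0 0 -1" --pt "0 0 0 0 -1"

```text
time: 10.08
position: [586.4, 188.8, 84.9]
tcp_rot: [[-0.993, 0.115, 0.0], [0.115, 0.993, -0.004], [-0.001, -0.004, -1.0]]
wrist_force: [-1.0, -6.4, 7.7]
finger_gap: 11.4
```

Call:
drive_tool --pt "0 0.1 0 0 -1" --pt "0 0.1 0 0 -1" --pt "0 0 0 0 -1"

```text
time: 10.33
position: [586.6, 190.8, 84.9]
tcp_rot: [[-0.993, 0.115, 0.0], [0.115, 0.993, -0.004], [-0.001, -0.004, -1.0]]
wrist_force: [-1.5, -5.8, 7.7]
finger_gap: 11.8
```

Call:
drive_tool --pt "0 0.1 0 0 -1" --pt "0 0.1 0 0 -1" --pt "0 0 0 0 -1"

```text
time: 10.58
position: [586.8, 192.7, 84.9]
tcp_rot: [[-0.993, 0.115, 0.0], [0.115, 0.993, -0.004], [-0.001, -0.004, -1.0]]
wrist_force: [-0.4, -6.4, 8.5]
finger_gap: 11.8
```

Call:
drive_tool --pt "0 0.1 0 0 -1" --pt "0 0.1 0 0 -1" --pt "0 0 0 0 -1"

```text
time: 10.83
position: [587.1, 194.7, 84.9]
tcp_rot: [[-0.993, 0.115, 0.0], [0.115, 0.993, -0.004], [-0.001, -0.004, -1.0]]
wrist_force: [0.5, -6.1, 7.5]
finger_gap: 11.7
```

Call:
drive_tool --pt "0 0.1 0 0 -1" --pt "0 0.1 0 0 -1" --pt "0 0 0 0 -1"

```text
time: 11.08
position: [587.4, 197.1, 84.8]
tcp_rot: [[-0.993, 0.115, 0.001], [0.115, 0.993, -0.003], [-0.001, -0.003, -1.0]]
wrist_force: [-0.4, -5.4, 6.7]
finger_gap: 11.5
```

Call:
drive_tool --pt "0 0.1 0 0 -1" --pt "0 0.1 0 0 -1" --pt "0 0 0 0 -1"

```text
time: 11.33
position: [587.6, 200.1, 84.4]
tcp_rot: [[-0.993, 0.116, 0.0], [0.116, 0.993, -0.001], [-0.001, -0.001, -1.0]]
wrist_force: [0.3, -2.4, 2.8]
finger_gap: 11.1
```

The pin has begun to drop: lateral force fell from 6 to 2.4 N and z is going down. I'll press gently while creeping forward.

Call:
drive_tool --pt "0 0.05 0.1 0 -1" --pt "0 0 0.1 0 -1" --pt "0 0 0 0 -1"

```text
time: 11.58
position: [587.6, 201.4, 81.4]
tcp_rot: [[-0.993, 0.116, 0.0], [0.116, 0.993, -0.0], [-0.0, -0.0, -1.0]]
wrist_force: [1.5, -1.8, 1.3]
finger_gap: 11.9
```

Call:
drive_tool --pt "0 0.05 0.05 0 -1" --pt "0 0 0.05 0 -1" --pt "0 0 0 0 -1"

```text
time: 11.83
position: [587.7, 202.1, 80.7]
tcp_rot: [[-0.993, 0.116, 0.0], [0.116, 0.993, 0.0], [-0.0, 0.0, -1.0]]
wrist_force: [1.1, -2.9, 1.8]
finger_gap: 11.6
```

Pin is in the bar's hole. Now straight down, checking force.

Call:
drive_tool --pt "0 0 0.15 0 -1" --pt "0 0 0.15 0 -1" --pt "0 0 0.15 0 -1" --pt "0 0 0 0 -1"

```text
time: 12.17
position: [587.7, 202.0, 75.9]
tcp_rot: [[-0.993, 0.116, 0.0], [0.116, 0.993, 0.0], [-0.0, 0.0, -1.0]]
wrist_force: [2.1, -2.3, 0.8]
finger_gap: 11.4
```

Call:
drive_tool --pt "0 0 0.15 0 -1" --pt "0 0 0.15 0 -1" --pt "0 0 0.1 0 -1" --pt "0 0 0 0 -1"

```text
time: 12.5
position: [587.7, 202.0, 72.0]
tcp_rot: [[-0.993, 0.116, 0.0], [0.116, 0.993, 0.0], [-0.0, 0.0, -1.0]]
wrist_force: [1.3, -1.1, 1.1]
finger_gap: 11.4
```

Call:
drive_tool --pt "0 0 0.15 0 -1" --pt "0 0 0.15 0 -1" --pt "0 0 0.1 0 -1" --pt "0 0 0 0 -1"

```text
time: 12.83
position: [587.7, 202.0, 68.1]
tcp_rot: [[-0.993, 0.116, 0.0], [0.116, 0.993, 0.0], [-0.0, 0.0, -1.0]]
wrist_force: [2.1, -2.0, 1.3]
finger_gap: 11.6
```

Call:
drive_tool --pt "0 0 0.1 0 -1" --pt "0 0 0.1 0 -1" --pt "0 0 0 0 -1"

```text
time: 13.08
position: [587.9, 202.3, 67.1]
tcp_rot: [[-0.993, 0.116, 0.001], [0.116, 0.993, 0.001], [-0.001, 0.001, -1.0]]
wrist_force: [1.1, -1.5, 5.3]
finger_gap: 11.8
```

Contact at the expected height (67). Press a bit more to seat flat.

Call:
drive_tool --pt "0 0 0.1 0 -1" --pt "0 0 0.1 0 -1" --pt "0 0 0 0 -1" --pt "0 0 0 0 -1"

```text
time: 13.42
position: [587.9, 202.4, 67.0]
tcp_rot: [[-0.993, 0.116, 0.002], [0.116, 0.993, 0.001], [-0.002, 0.001, -1.0]]
wrist_force: [-1.8, -0.6, 15.6]
finger_gap: 11.4
```

Run:
```python
from h import *
s=r.observe();print(s['position'],s['wrist_force'],s['torque'],s['finger_gap'])
im,C,s=grab('side');x0,y0=110,230
cv2.imwrite('pics/s8z.png',cv2.resize(im[y0:y0+80,x0:x0+100],None,fx=7,fy=7,interpolation=cv2.INTER_CUBIC))
```

```text
[587.9249002  202.4375663   66.96820148] [-1.80187815 -0.58029125 15.58329694] [-0.32860719  0.28443049  0.02835211] 11.44335161528231
```

View pics/s8z.png

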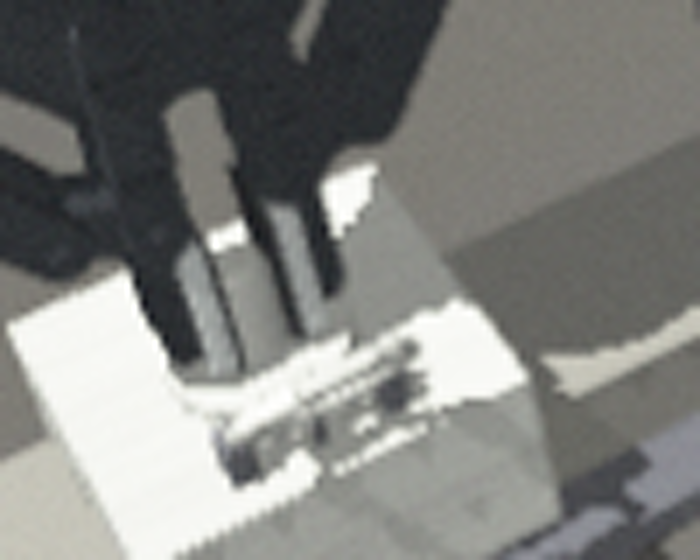

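The collar looks flat on the block, with z stuck at 67.0 under 15.6 N. I'll unload, release and back off upward.

Call:
drive_tool --pt "0 0 -0.15 0 -1" --pt "0 0 -0.1 0 -1" --pt "0 0 0 0 -1" --pt "0 0 0 0 -0.1" --pt "0 0 0 0 -0.1" --pt "0 0 0 0 -0.1" --pt "0 0 0 0 -0.1" --pt "0 0 -0.5 0 -0.1" --pt "0 0 -1 0 -0.1" --pt "0 0 -2 0 -0.1" --pt "0 0 -3 0 -0.1" --pt "0 0 -3 0 -0.1" --pt "0 0 -1.5 0 -0.1" --pt "0 0 0 0 -0.1" --pt "0 0 0 0 -0.1"

```text
time: 14.72
position: [588.1, 202.1, 178.6]
tcp_rot: [[-0.993, 0.116, 0.003], [0.116, 0.993, 0.001], [-0.003, 0.001, -1.0]]
wrist_force: [0.1, -0.1, 0.1]
finger_gap: 38.4
```

Run:
```python
from h import *
im,C,s=grab('wrist');cv2.imwrite('pics/w9.png',im);print(s['position'],s['wrist_force'],s['finger_gap'])
h=np.array([587.9,202.3]);X=np.array([.993,-.116])
q=lambda a,z:[*(h+a*X),z]
print(proj(C,[q(0,64),q(0,88),q(-63.4,99),q(-30,66.5)]))
im,C,s=grab('side');x0,y0=90,210
cv2.imwrite('pics/s9z.png',cv2.resize(im[y0:y0+100,x0:x0+120],None,fx=6,fy=6,interpolation=cv2.INTER_CUBIC))
print((proj(C,[q(0,64),q(0,88),q(-63.4,99),q(-30,66.5)])+.5-[x0,y0])*6)
```

```text
[588.13169766 202.10428582 178.55290891] [ 0.08426468 -0.09082486  0.05088535] 38.41329067410239
[[280.37931294 206.52151958]
 [280.50789295 216.52017505]
 [280.7677983  122.44509684]
 [280.46358926 167.3663332 ]]
[[341.04778288 409.1506254 ]
 [319.30295367 340.10907828]
 [413.29410159 465.25904321]
 [385.64138705 474.70351751]]
```

View pics/w9.png

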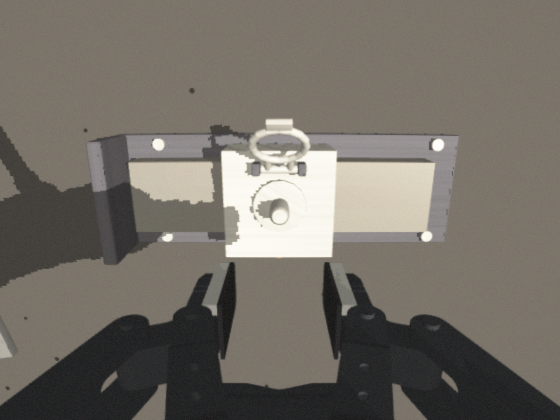

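View pics/s9z.png

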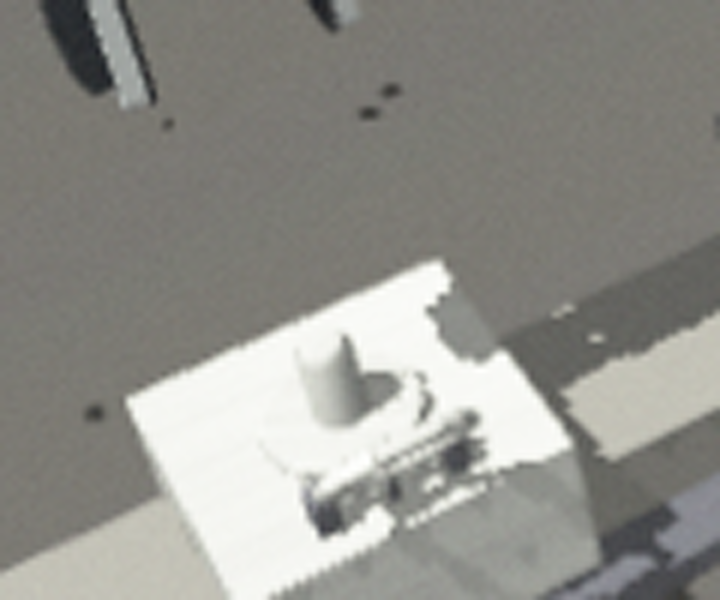

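The pin is home at the predicted pixels (stub top 280,215) and the ring is open with its lip at (279,123). I'll shut the fingers and go down behind the lip.

Call:
drive_tool --pt "1.5 0 0 0 -1" --pt "3 0 0 0 -1" --pt "3 0 0 0 -1" --pt "1.7 0 0 0 -1" --pt "0 0 1.5 0 -1" --pt "0 0 3 0 -1" --pt "0 0 3 0 -1" --pt "0 0 1.4 0 -1" --pt "0 0 0 0 -1" --pt "0 0 0 0 -1" --pt "0 0 0 0 -1"

```text
time: 15.73
position: [496.6, 212.8, 88.1]
tcp_rot: [[-0.993, 0.116, 0.0], [0.116, 0.993, 0.0], [-0.0, 0.0, -1.0]]
wrist_force: [0.5, -0.5, 0.1]
finger_gap: -0.1
```

Run:
```python
from h import *
im,C,s=grab('side');x0,y0=70,150
cv2.imwrite('pics/s10z.png',cv2.resize(im[y0:y0+160,x0:x0+200],None,fx=3.6,fy=3.6,interpolation=cv2.INTER_CUBIC))
h=np.array([587.9,202.3,0]);p=s['position'];X=np.array([.993,-.116,0]);Y=np.array([.116,.993,0])
print(p,(p-h)@X,(p-h)@Y,s['wrist_force'],s['finger_gap'])
```

```text
[496.64358425 212.75991902  88.08715871] -91.83097144499602 -0.19904463968417524 [ 0.47199084 -0.49927295  0.06222168] -0.0649262736613277
```

View pics/s10z.png

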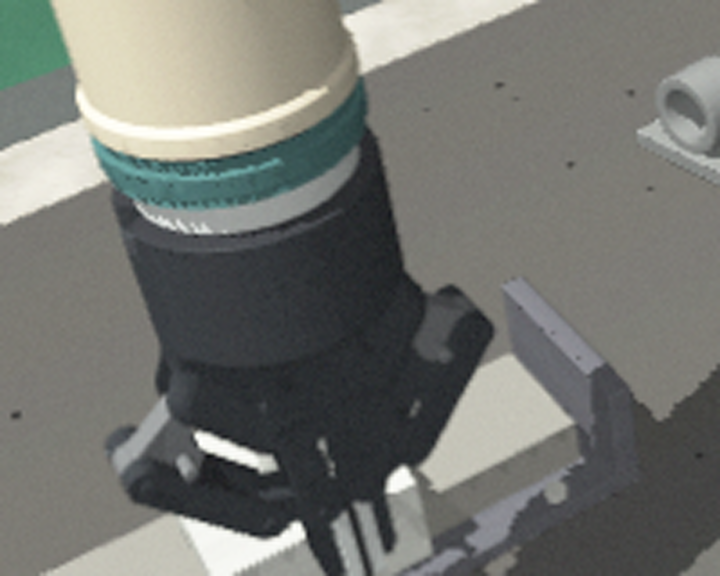

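Call:
drive_tool --pt "-1.0 0 0 0 -1" --pt "-0.4 0 0 0 -1" --pt "-0.4 0 0 0 -1" --pt "-0.4 0 0 0 -1" --pt "-0.4 0 0 0 -1" --pt "0 0 0 0 -1"

```text
time: 16.28
position: [522.2, 209.6, 88.4]
tcp_rot: [[-0.993, 0.116, -0.0], [0.116, 0.993, 0.0], [0.0, 0.0, -1.0]]
wrist_force: [-2.3, 0.2, 1.7]
finger_gap: 0.3
```

Call:
drive_tool --pt "-0.4 0 0 0 -1" --pt "-0.4 0 0 0 -1" --pt "0 0 0 0 -1"

```text
time: 16.53
position: [531.7, 208.6, 88.1]
tcp_rot: [[-0.993, 0.116, 0.003], [0.116, 0.993, 0.0], [-0.003, 0.001, -1.0]]
wrist_force: [-1.0, -0.8, 0.8]
finger_gap: 0.1
```

Call:
drive_tool --pt "-0.4 0 0 0 -1" --pt "-0.4 0 0 0 -1" --pt "-0.3 0 0 0 -1" --pt "0 0 0 0 -1"

```text
time: 16.87
position: [542.4, 207.3, 87.8]
tcp_rot: [[-0.993, 0.116, 0.002], [0.116, 0.993, 0.0], [-0.002, 0.0, -1.0]]
wrist_force: [0.2, -0.9, 0.1]
finger_gap: 0.1
```

Run:
```python
from h import *
im,C,s=grab('wrist');cv2.imwrite('pics/w11.png',im);print(s['position'],s['wrist_force'])
im,C,s=grab('side');x0,y0=70,150
cv2.imwrite('pics/s11z.png',cv2.resize(im[y0:y0+160,x0:x0+200],None,fx=3.6,fy=3.6,interpolation=cv2.INTER_CUBIC))
```

```text
[542.44318797 207.3128243   87.82917449] [ 0.17866473 -0.86746091  0.10140322]
```

View pics/w11.png

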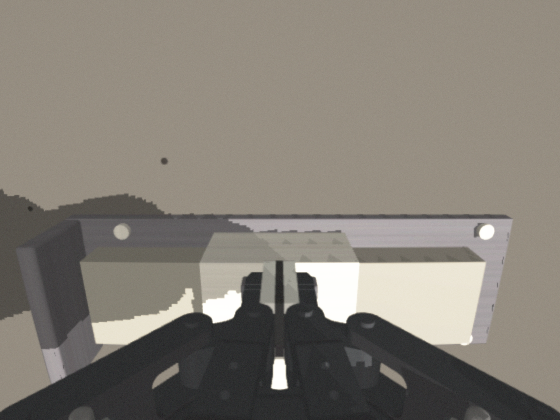

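View pics/s11z.png

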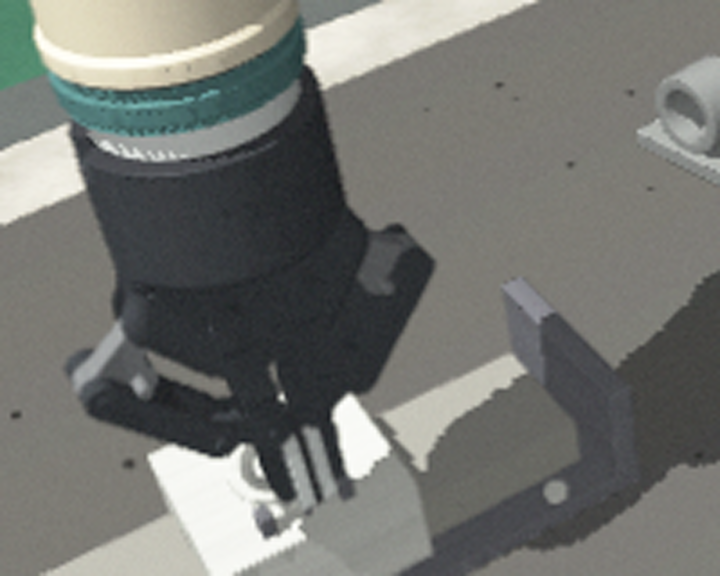

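Contact force has gone to 0, which suggests the ring snapped over. I'll back off, rise and look.

Call:
drive_tool --pt "1.5 0 0 0 -1" --pt "1.5 0 -1 0 -1" --pt "0 0 -3 0 -1" --pt "0 0 -3 0 -1" --pt "-2 0 -2 0 -1" --pt "-2 0 0 0 -1" --pt "0 0 0 0 -1" --pt "0 0 0 0 -1"

```text
time: 17.63
position: [551.4, 206.1, 177.8]
tcp_rot: [[-0.993, 0.117, 0.0], [0.117, 0.993, 0.0], [-0.0, 0.0, -1.0]]
wrist_force: [-0.7, 0.6, -1.0]
finger_gap: -0.0
```

Run:
```python
from h import *
im,C,s=grab('wrist');cv2.imwrite('pics/w12.png',im);print(s['position'],s['wrist_force'])
im,C,s=grab('side');x0,y0=90,210
cv2.imwrite('pics/s12z.png',cv2.resize(im[y0:y0+100,x0:x0+120],None,fx=6,fy=6,interpolation=cv2.INTER_CUBIC))
h=np.array([587.9,202.3]);X=np.array([.993,-.116])
q=lambda a,z:[*(h+a*X),z]
print((proj(C,[q(0,64),q(0,88),q(22,66.5),q(-30,66.5)])+.5-[x0,y0])*6)
```

```text
[551.38636333 206.08615215 177.80178655] [-0.65594549  0.59649975 -1.02144417]
[[341.04778288 409.1506254 ]
 [319.30295367 340.10907828]
 [306.5231897  351.95035299]
 [385.64138705 474.70351751]]
```

View pics/w12.png

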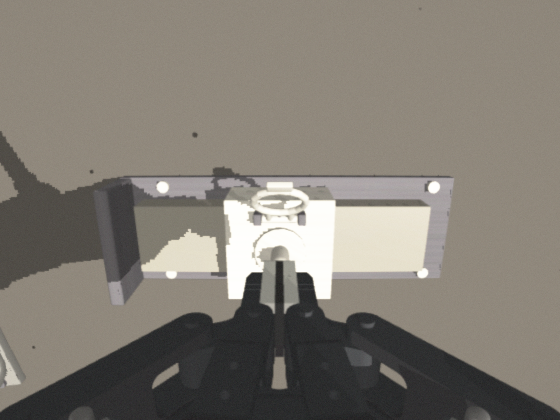

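View pics/s12z.png

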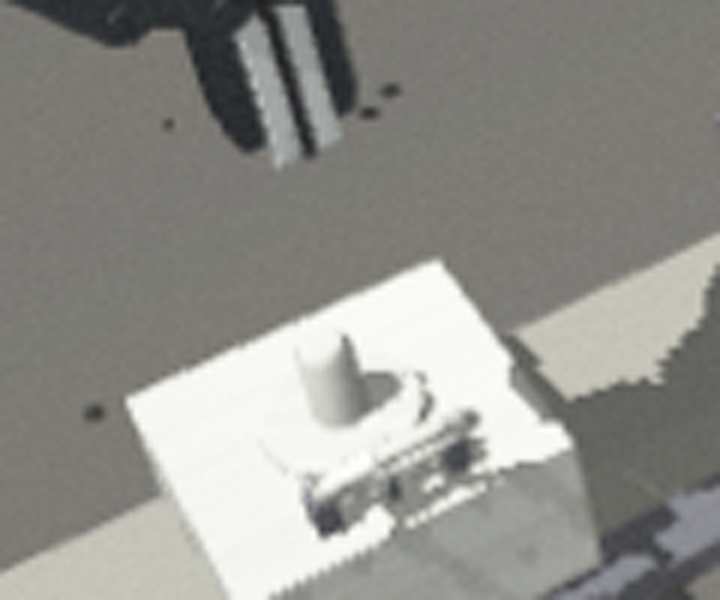

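The ring is still open, with the lip at (280,187). I stopped just short of dead centre, where the spring force vanishes. I'll repeat with a longer stroke and the tips slightly higher.

Call:
drive_tool --pt "1.5 0 0 0 -1" --pt "2.5 0 0 0 -1" --pt "1.5 0 0 0 -1" --pt "0 0 1.5 0 -1" --pt "0 0 3 0 -1" --pt "0 0 2.5 0 -1" --pt "0 0 1.3 0 -1" --pt "0 0 0 0 -1" --pt "0 0 0 0 -1"

```text
time: 18.48
position: [494.7, 212.5, 94.0]
tcp_rot: [[-0.993, 0.116, -0.003], [0.116, 0.993, -0.001], [0.003, -0.001, -1.0]]
wrist_force: [-0.1, 0.5, 0.5]
finger_gap: 0.2
```

Call:
drive_tool --pt "-1.0 0 0 0 -1" --pt "-0.4 0 0 0 -1" --pt "-0.4 0 0 0 -1" --pt "-0.4 0 0 0 -1" --pt "-0.4 0 0 0 -1" --pt "-0.4 0 0 0 -1" --pt "-0.4 0 0 0 -1" --pt "-0.4 0 0 0 -1" --pt "-0.4 0 0 0 -1" --pt "-0.3 0 0 0 -1" --pt "0 0 0 0 -1"

```text
time: 19.4
position: [542.5, 207.3, 94.9]
tcp_rot: [[-0.993, 0.116, 0.002], [0.116, 0.993, 0.0], [-0.002, 0.0, -1.0]]
wrist_force: [-0.2, 0.1, 0.4]
finger_gap: -0.1
```

Call:
drive_tool --pt "-0.4 0 0 0 -1" --pt "-0.4 0 0 0 -1" --pt "0 0 0 0 -1"

```text
time: 19.65
position: [550.2, 206.4, 94.8]
tcp_rot: [[-0.993, 0.116, 0.002], [0.116, 0.993, 0.0], [-0.002, 0.0, -1.0]]
wrist_force: [-0.8, 0.6, -0.2]
finger_gap: 0.1
```

Run:
```python
from h import *
im,C,s=grab('side');x0,y0=90,190
cv2.imwrite('pics/s13z.png',cv2.resize(im[y0:y0+110,x0:x0+140],None,fx=5.4,fy=5.4,interpolation=cv2.INTER_CUBIC))
im,C,s=grab('top');cv2.imwrite('pics/t13z.png',cv2.resize(im[140:260,90:240],None,fx=5,fy=5,interpolation=cv2.INTER_CUBIC))
```

```text
(no output)
```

View pics/s13z.png

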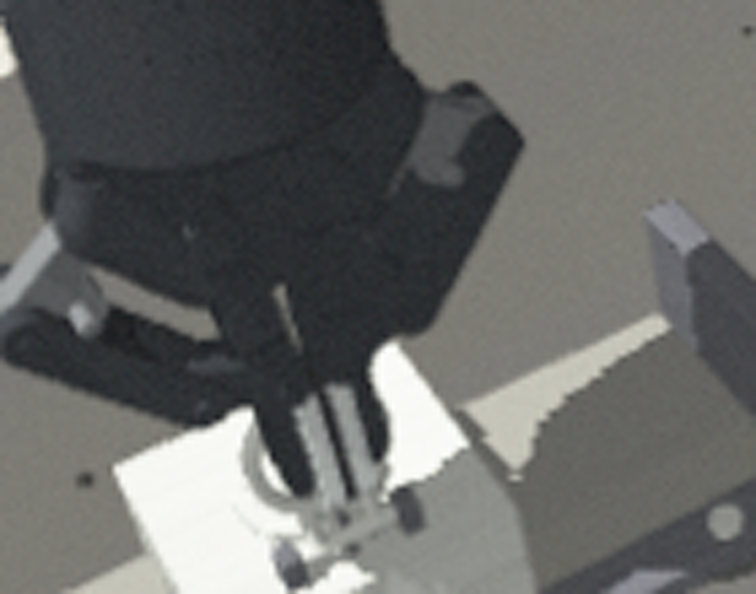

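View pics/t13z.png

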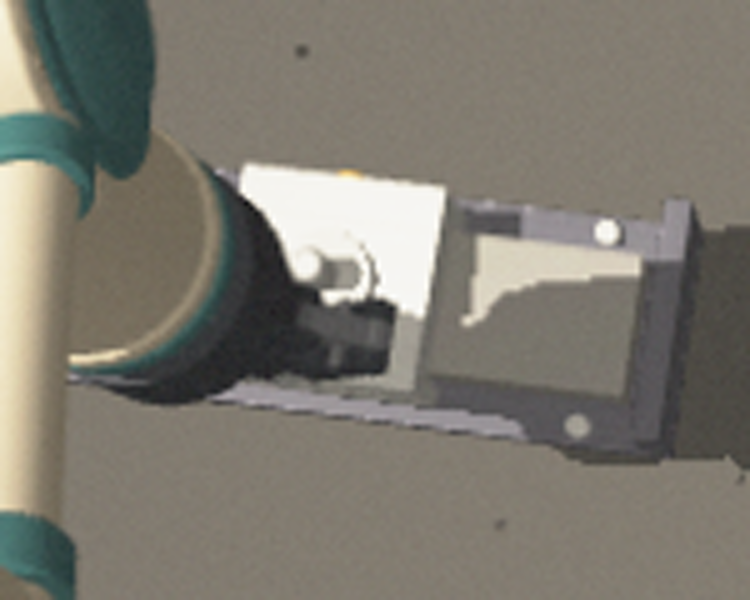

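The side view shows the ring standing near upright, still against the fingers at (275,460). I'll push further.

Call:
drive_tool --pt "-0.4 0 0 0 -1" --pt "-0.4 0 0 0 -1" --pt "-0.4 0 0 0 -1" --pt "0 0 0 0 -1"

```text
time: 20.08
position: [562.1, 205.0, 94.9]
tcp_rot: [[-0.993, 0.116, 0.001], [0.116, 0.993, 0.0], [-0.001, 0.0, -1.0]]
wrist_force: [-0.3, -0.8, -0.1]
finger_gap: 0.1
```

Run:
```python
from h import *
im,C,s=grab('side');x0,y0=90,190
cv2.imwrite('pics/s14z.png',cv2.resize(im[y0:y0+110,x0:x0+140],None,fx=5.4,fy=5.4,interpolation=cv2.INTER_CUBIC))
```

```text
(no output)
```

View pics/s14z.png

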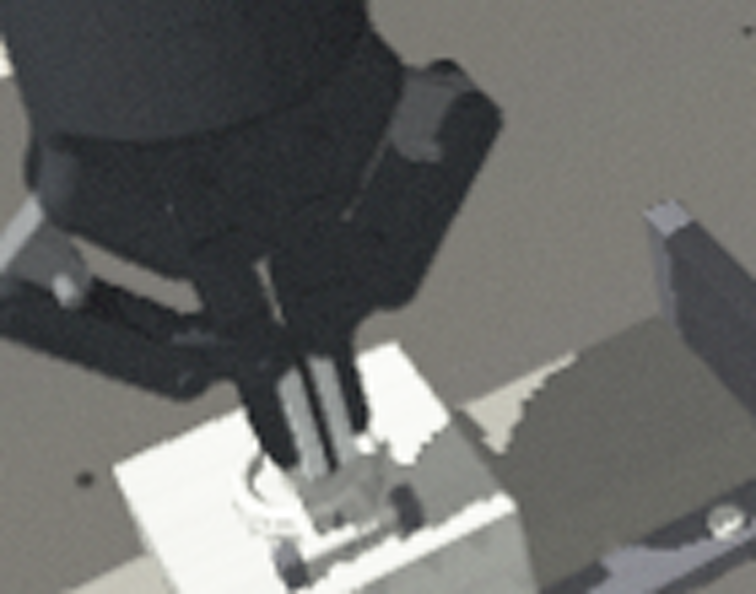

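The ring now seems to lie lower, around the stub. I'll rise and check.

Call:
drive_tool --pt "0.5 0 -1 0 -1" --pt "1 0 -3 0 -1" --pt "0 0 -3 0 -1" --pt "0 0 -2 0 -1" --pt "-2 0 0 0 -1" --pt "-2 0 0 0 -1" --pt "0 0 0 0 -1" --pt "0 0 0 0 -1"

```text
time: 20.8
position: [585.5, 202.1, 185.2]
tcp_rot: [[-0.993, 0.116, -0.0], [0.116, 0.993, 0.0], [0.0, 0.0, -1.0]]
wrist_force: [-0.4, -0.5, -0.7]
finger_gap: -0.3
```

Run:
```python
from h import *
im,C,s=grab('wrist');cv2.imwrite('pics/w15.png',im);cv2.imwrite('pics/w15z.png',cv2.resize(im[130:270,190:370],None,fx=4,fy=4,interpolation=cv2.INTER_CUBIC));print(s['position'],s['wrist_force'])
im,C,s=grab('side');x0,y0=90,210
cv2.imwrite('pics/s15z.png',cv2.resize(im[y0:y0+100,x0:x0+120],None,fx=6,fy=6,interpolation=cv2.INTER_CUBIC))
```

```text
[585.47506583 202.12344595 185.24523301] [-0.41272372 -0.46383164 -0.7388359 ]
```

View pics/w15z.png

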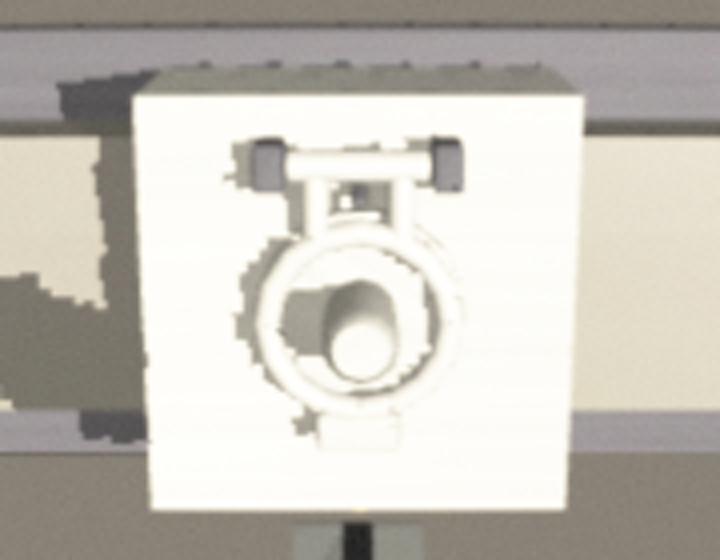

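View pics/s15z.png

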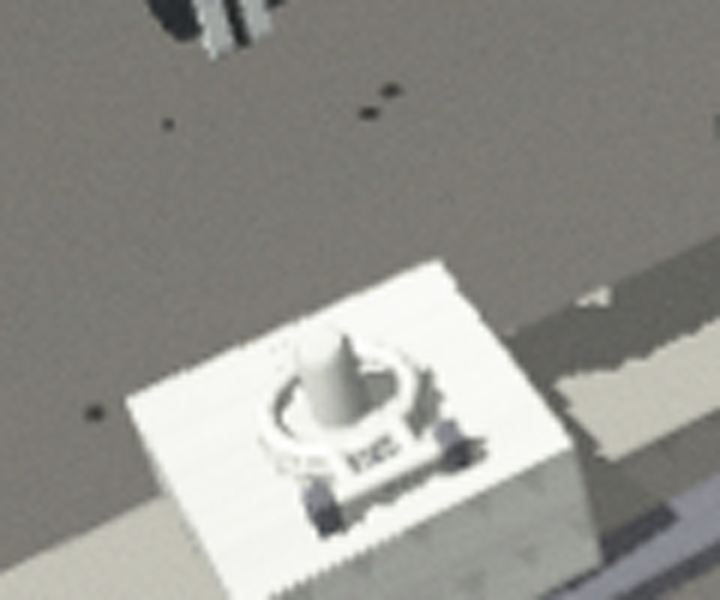

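Run:
```python
from h import *
s=r.observe();C=cam('wrist',s['position'],s['tcp_rot'])
h=np.array([587.9,202.3,0]);X=np.array([.993,-.116,0])
for z in (66.5,75): print(z,(onz(C,(280,237.9),z)-h)@X)
im,T,_=grab('top');cv2.imwrite('pics/t16.png',im)
im,_,_=grab('side');cv2.imwrite('pics/s16.png',im)
```

```text
66.5 22.14009231089467
75 18.833643508165384
```

View pics/s16.png

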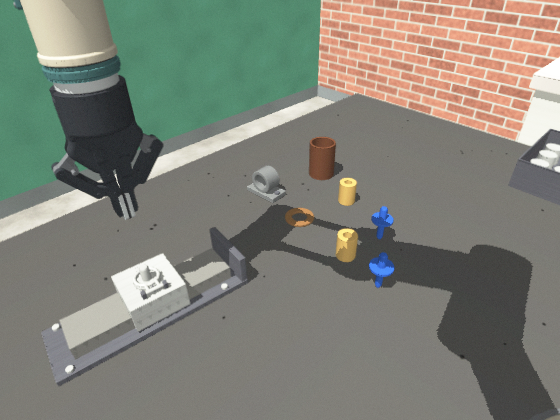

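The lip is 22.1 mm beyond the hole at z 66.5, as expected for a ring lying flat. The robot is clear and the bystanders are in place, so I'll hand in.

```bash
python3 -c "
from cell import r
print(r.observe()['time']); print(r.sign_off())"
```

```text
21.0
the job is handed in; nothing more can be done
None
```

The job is done and handed in at 21.0 s of the 67 s allowed. The pin is locked home and the ring is shut on its collar.

- **Pin:** I took it from its sleeve and lowered it through the block until it stood on the bar. I then slid pin and block about 22 mm along +y with about 8 N of press until it dropped. It went fully home: the height stopped at the expected 67 mm with 15.6 N on the wrist, well below the forcing limit.
- **Ring:** My first push on the lip stopped short of dead centre, and the ring sprang back open. A second, longer push snapped it over.
- **Last checks:** The wrist view shows the ring round the stub. Its lip is 22.1 mm past the hole axis, against 22 mm for lying flat. The side view shows the gripper clear of everything and the other parts where they were. No check disagreed, but I measured the ring's flatness from that one wrist view only.

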